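Tighten the loose spice carousel

TASK

The wing knob on top of the spice carousel has worked loose, and turning it just spins the whole platter. Turn the platter until the one square tin faces the bolt, slide the bolt fully home into the fork on the rim so the platter is held, and then, with the bolt still home, tighten the wing knob clockwise to its stop. Finally draw the bolt fully back and leave the carousel at rest with the square tin still facing the bolt, without disturbing the mixer, bowl, canister or honey dipper.

Things in the scene. Friction and masses are not known exactly. Their poses are not given: they have to be found in the camera images.
- stand: Black base, fixed to the worktop. Origin on the turning axis at worktop height; z up. Its own -x is the carousel's front: a low foot (10 mm high, 50 mm wide) reaches out there to 200 mm from the axis and carries the bolt between two guide walls (40 mm wide over both, 145 to 200 mm from the axis, 44 mm high).
- platter (a joint): Platter angle about the vertical axis (rad, counter-clockwise from above positive, no stops, starts between 0 and 2 pi). 0 (or 2 pi) = square tin exactly in front, facing the bolt. Bearing friction 0.05 N m: it stays where it is left. It is a wooden disc of radius 100 mm, 30 to 45 mm above the worktop, and can be turned by pushing a rim fork sideways with closed fingertips.
- tin_fork (a point): Middle of the gap of the fork on the rim outside the square tin, 110 mm from the axis, 45 mm above the worktop. Each of the four tins has such a fork outside it: two steel prongs 8 mm thick, 16 mm apart (fork 32 mm wide overall), reaching out to 128 mm from the axis, from 30 to 60 mm above the worktop.
- tin_top (a point): Centre of the square tin's lid, 68 mm from the axis, 90 mm above the worktop. Four steel tins stand fixed in the platter a quarter turn apart, all 68 mm from the axis and with tops at 90 mm: this square one (50 mm wide) and three round ones (36 mm diameter).
- bolt (a joint): Bolt travel (m): 0 = fully drawn back, 0.030 = fully home, nose between the prongs of the fork in front. Slides along the stand's x towards the axis; stays where it is left (2 N friction). Nose 10 mm wide, round-ended, 45 mm above the worktop: it centres a fork a few mm off. Drawn back, the nose is 136 mm from the axis, clear of the forks.
- bolt_grip (a point): Middle of the upper part of the bolt's upright black grip, 88 mm above the worktop. The grip is 14 mm along the slide, 16 mm across it, and stands from 54 to 102 mm above the worktop; 174 mm from the axis with the bolt back, 144 mm with it home.
- knob (a joint): Turn of the wing knob on the platter's spindle (rad, relative to the platter): grows as it is turned clockwise seen from above, hard stop at 2.0 = tight. Starts loose, between 0 and 0.35. Its thread friction (0.18 N m) is greater than the platter's, so if the bolt is not home the platter turns along with it.
- knob_grip (a point): On the turning axis, in the middle of the knob's wing, 122 mm above the worktop. The wing is a black bar 56 mm long (along this point's own x), 14 mm thick (its y), from 106 to 136 mm above the worktop. Under it only the spindle, 16 mm thick.
- mixer: Bystander: grey hand mixer standing on its heel, about 100 x 90 mm and 185 mm high, handle to its -x (78 mm), beaters sticking out 145 mm to its +x. Origin under its centre.
- bowl: Bystander: clear glass bowl, 170 mm across, 75 mm high. Origin under its centre.
- canister: Bystander: white square plastic canister, 106 mm wide, 126 mm high, grey lid clipped down. Origin under its centre.
- dipper: Bystander: wooden honey dipper lying on the worktop, 150 mm long along its x, 26 mm thick. Origin under its middle.

How it is judged:
By the outcome, as a careful person would: the job done as asked, in the order asked, and still so for the second after the job is handed in, with the robot touching nothing.
It also fails if it takes over 72 s, if anything falls off the work surface, if the arm or the gripper's body presses on something with over 40 N, if the wrist force passes 120 N, or if a joint passes its speed limit or range.

ROBOT

A 6-joint arm with a two-finger parallel gripper is mounted at the origin on the work surface. World frame = base frame: x ahead of the robot, y to its left, z up, the work surface at z = 0. Lengths are in m, angles in rad, forces in N, time in s.
With the tool pointing down it reaches from about 0.3 to 0.875 m from the base axis. Payload 6.4 kg.
Tool frame: the origin (TCP) lies between the finger pads; the fingertips stand 25 mm ahead of it and the grasp point (between the pads) lies 6 mm ahead of it; z points along the fingers, x is the direction in which the jaws open and shut, and the axes are right-handed (so a half turn about z gives the same grasp; the last joint's range is limited). The gripper opens to 85 mm and grips with 20 to 120 N. Pads are 22 mm wide; open, the fingers measure 114 mm over their backs; the gripper's body (76 mm by 85 mm) begins 54 mm behind the grasp point. The pads swing forward as they close: fully open they stand 13 mm farther back than shut.
Start: joints at [-1.396, 0.181, 1.607, -0, 1.354, -0.206], TCP at [0.214, -0.534, 0.256] pointing down, gripper open.
Joint ranges: [-2.99, 2.99], [-0.89, 2.07], [0.3, 2.58], [-1.14, 4.28], [0, 2.63], [-3.12, 3.12]. Speed limits (rad/s): [2.57, 2.57, 3.01, 3.14, 3.14, 3.14].

INTERFACE

Orientations are given as a rotation vector (axis times angle).
In Python, from plant import manip gives the robot as it stands.
- The arm moves only by the tool send_rows, never from a script. Its argument "steps" is a list of rows, each a list of 4 numbers: the shift along the tool's x, y, z in m, then the turn about the tool's z in degrees. In form: [[x, y, z, twist], ...]. A call has 1 to 20 rows; each row is the pose to reach, as a shift and turn from the pose commanded when the call began, along the tool's axes at that moment; what a row does not reach only later rows make up. A row lasts 1/10 s, in which the tool goes at most 50 mm and 8.59 degrees, less where a joint would pass 70% of its speed; a pose out of reach is approached as far as the arm can. A call with a gripper value outside its range is refused whole. "claw" is the finger opening in m, from 0 to 0.0854, set as the call begins (left out, the last holds). The fingers move at their own pace and stop on an object; "squeeze" is the grip in N (left out, the last holds). Time passes only in rows, so rows that repeat a pose let the fingers close. It gives the time, the measured TCP pose, the force and the opening at its end, in the units of the state.
- manip.state(): the state, without advancing time (a new reading comes with each control period).
- manip.read_camera(name): name is "side" or "top"; returns a dict with "color" (480x640x3 uint8, blue, green, red), "fx", "fy", "cx", "cy" (pixels), "T" (4x4, takes a point from camera to world coordinates). Camera axes: x right, y up, looking along -z (the intrinsics and any distortion apply to the point x, -y, -z); pixel columns grow to the right and rows downward; lengths in m; the calibration is good to about 2 mm. A picture is of the moment at which its call begins. There is no depth.
- manip.sign_off(): hands the job in, once; it reports no verdict.
The state is a dict: "time": time; "q": joint angles; "joint_velocities": joint speeds; "joint_torque": joint torques, N m; "position": TCP position; "tcp_rot": TCP orientation; "force": force on the tool from outside, world axes, zero at the start; "wrist_torque": the same for the moment, N m; "grip_width": finger opening in m.
Only numpy, scipy, OpenCV 4.12 (cv2) and the standard library are available. Lean on these libraries where they do the work, as an engineer would, in place of code of your own. Each camera call takes 0.05 s, during which the arm holds its last target.

## Working session

There is one attempt and no reset: what is moved stays moved. The work goes in short steps, Python scripts to look and compute and a tool call to move; the robot and the scene stay as the last step left them, time stands still between calls to the robot, and variables do not carry over. Pictures are saved under pics/ and viewed, and the job is handed in when it is done.

Besides the shell and the picture viewer there is one more tool, called after "Request:" in YAML: its name, and indented under it one key for each argument. send_rows: Moves the arm, as the interface text tells. Its arguments: {"type":"object","properties":{"steps":{"type":"array","items":{"type":"array","items":{"type":"number"}}},"claw":{"type":"number"},"squeeze":{"type":"number"}},"required":["steps"]}

```bash
mkdir -p pics
python3 - <<'E'
from plant import manip
import cv2,numpy as np
print(manip.state())
for n in("side","top"):
    c=manip.read_camera(n); cv2.imwrite(f"pics/{n}0.png",c["color"]); print(n,c["fx"],c["fy"],c["cx"],c["cy"],[k for k in c]);print(np.round(c["T"],4).tolist())
E
```

```text
{'time': 0.0, 'q': array([-1.39628741e+00,  1.81543677e-01,  1.60799293e+00,  4.16304441e-05,
        1.35379759e+00, -2.06324989e-01]), 'joint_velocities': array([ 0.00057725,  0.00021992, -0.00040881, -0.00048146, -0.00154176,
       -0.00014919]), 'joint_torque': array([ 2.42842480e-04, -4.44885242e+01, -3.51330793e+01, -3.39109292e-04,
        8.95031932e-03, -1.13100347e-05]), 'position': array([ 0.21365014, -0.53329594,  0.25538992]), 'tcp_rot': array([-2.60067059e+00,  1.76013572e+00,  1.85674580e-03]), 'force': array([-0.19521091,  0.53966184, -0.41485708]), 'wrist_torque': array([-0.04900891,  0.0275542 ,  0.06435077]), 'grip_width': 0.08557191222332138}
side 518.9352124953567 518.9352124953567 323.00956194695726 239.20822881606574 ['color', 'fx', 'fy', 'cx', 'cy', 'T']
[[-0.9986, 0.0461, -0.0248, 0.5157], [-0.0455, -0.5288, 0.8476, 0.9785], [0.026, 0.8475, 0.5301, 0.7215], [0.0, 0.0, 0.0, 1.0]]
top 440.73048154718265 440.73048154718265 327.77183383014176 240.4295620690785 ['color', 'fx', 'fy', 'cx', 'cy', 'T']
[[0.0134, 0.9944, -0.1051, 0.4305], [-0.9998, 0.0119, -0.0155, -0.0335], [-0.0142, 0.1053, 0.9943, 1.1566], [0.0, 0.0, 0.0, 1.0]]
```

View pics/side0.png

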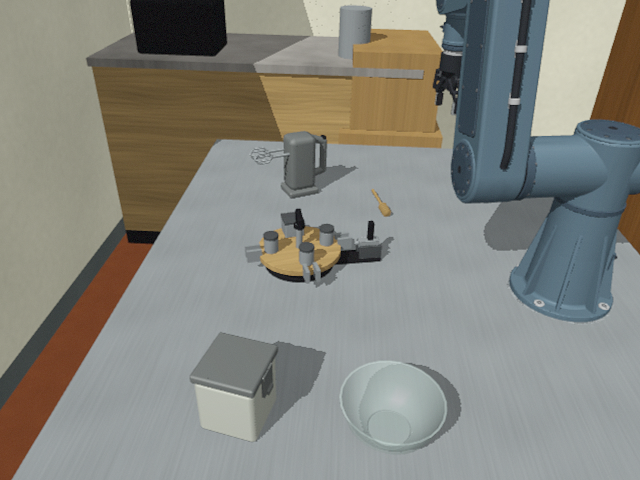

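View pics/top0.png

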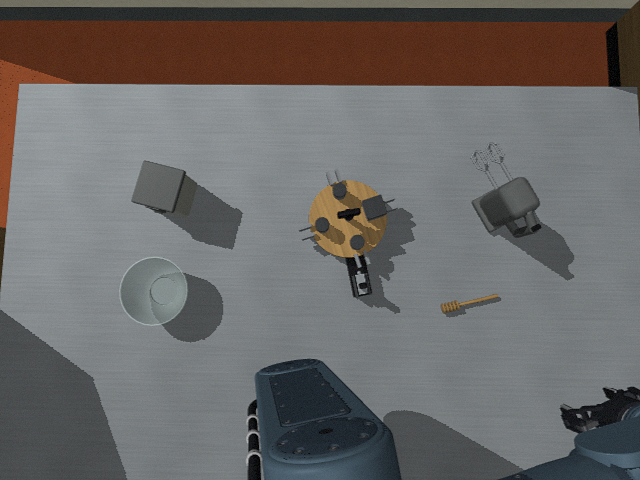

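The top view shows the carousel near (348,219), the bolt towards the robot near (360,275), and the square tin to the right at (374,208). I'll enlarge both views.

```bash
cat > h.py <<'E'
import numpy as np,cv2
from plant import manip
def cam(n):
    return manip.read_camera(n)
def ray(c,u,v,z):
    T=c["T"]; d=T[:3,:3]@np.array([(u-c["cx"])/c["fx"],-(v-c["cy"])/c["fy"],-1]); o=T[:3,3]
    return o+d*(z-o[2])/d[2]
def proj(c,p):
    T=c["T"]; q=T[:3,:3].T@(np.array(p)-T[:3,3]); return c["cx"]+c["fx"]*q[0]/-q[2], c["cy"]-c["fy"]*q[1]/-q[2]
def crop(c,u0,v0,w,h,s,name):
    im=cv2.resize(c["color"][v0:v0+h,u0:u0+w],None,fx=s,fy=s,interpolation=cv2.INTER_CUBIC); cv2.imwrite("pics/"+name,im)
E
python3 - <<'E'
from h import *
c=cam("top"); crop(c,288,160,130,145,4,"t1.png"); np.save("x.npy",c["T"])
c=cam("side"); crop(c,235,195,160,95,5,"s1.png")
E
```

```text
(no output)
```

View pics/t1.png

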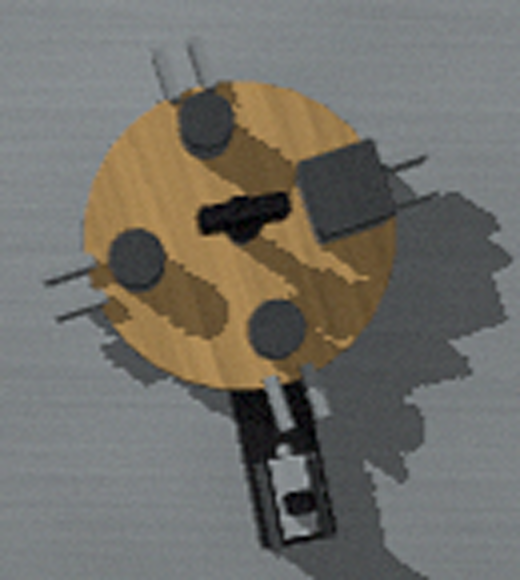

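View pics/s1.png

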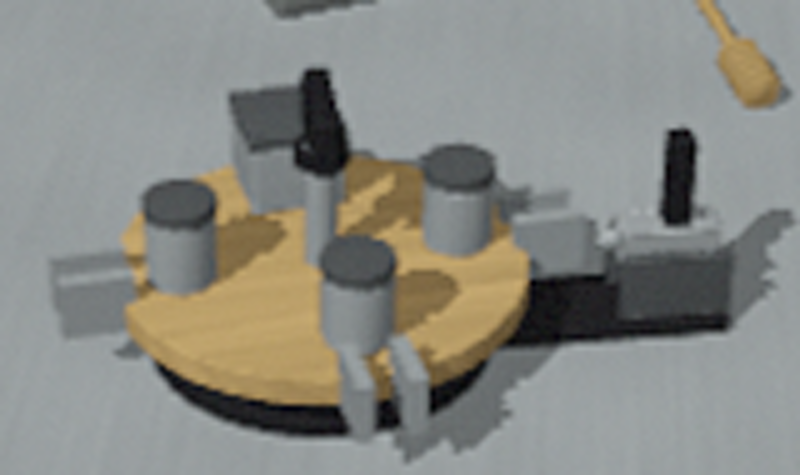

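```bash
cat > fit.py <<'E'
from h import *
from scipy.optimize import least_squares
t=cam("top"); s=cam("side")
T=lambda U,V:(288+(U+.5)/4-.5,160+(V+.5)/4-.5)
S=lambda U,V:(235+(U+.5)/5-.5,195+(V+.5)/5-.5)
obs=[(t,T(205,117),('tin',2)),(t,T(138,256),('tin',3)),(t,T(277,326),('tin',0)),(t,T(343,186),('tin',1)),
(s,S(180,203),('tin',2)),(s,S(458,167),('tin',0)),(s,S(358,260),('tin',3)),(s,S(272,117),('tin',1)),
(t,T(245,214),('k',)),(t,T(300,502),('g',)),(s,S(681,133),('g',)),(t,T(240,235),('d',))]
# tin k is at stand angle pi + phi + k*pi/2 (ccw)
def pt(p,o):
    x,y,yaw,phi=p
    R=lambda a,r,z:[x+r*np.cos(a),y+r*np.sin(a),z]
    if o[0]=='tin': return R(yaw+phi+o[1]*np.pi/2,.068,.09)
    if o[0]=='k': return [x,y,.136]
    if o[0]=='d': return [x,y,.045]
    if o[0]=='g': return R(yaw+np.pi,.174,.102)
f=lambda p:np.concatenate([np.subtract(proj(c,pt(p,o)),uv) for c,uv,o in obs])
r=least_squares(f,[.5,-.08,0.1,np.pi],loss='soft_l1')
print(r.x,np.round(f(r.x).reshape(-1,2),1).tolist())
E
python3 fit.py
python3 - <<'E'
from h import *
t=cam("top")
T=lambda U,V:(288+(U+.5)/4-.5,160+(V+.5)/4-.5)
print(ray(t,*T(245,214),.136),ray(t,*T(240,235),.045))
a=ray(t,*T(198,222),.136);b=ray(t,*T(290,205),.136);print(a,b,np.degrees(np.arctan2(*(a-b)[1::-1])))
print(ray(t,*T(302,500),.102),manip.state()["time"])
E
```

```text
[ 0.60544483 -0.0646929   0.21391123  3.2790498 ] [[-0.5, 0.8], [-0.7, 0.9], [0.2, 0.3], [0.4, 0.1], [-0.8, -0.8], [-0.6, -1.3], [-0.2, -1.0], [1.8, -1.3], [-0.6, -0.9], [0.1, 0.3], [-0.5, 0.3], [-0.5, -0.2]]
[ 0.60324265 -0.06619921  0.136     ] [ 0.60507043 -0.06604305  0.045     ]
[ 0.59819649 -0.03873249  0.136     ] [ 0.60887021 -0.09249781  0.136     ] 101.22860674836532
[ 0.4372311  -0.10260752  0.102     ] 0.35
```

```bash
cat >> h.py <<'E'
from scipy.spatial.transform import Rotation as Ro
def to(x,y,z,th,s=None):
    """shift in tool axes and twist (deg) to bring TCP to x,y,z with tool x at world angle th deg (mod 180)"""
    s=s or manip.state(); R=Ro.from_rotvec(s["tcp_rot"]).as_matrix()
    th0=np.degrees(np.arctan2(R[1,0],R[0,0])); tw=(th0-th+90)%180-90
    print("th0",th0,"shift",np.round(R.T@(np.array([x,y,z])-s["position"]),4),"twist",round(tw,1),"q6",s["q"][5],"R",np.round(R[:,2],3),"pos",s["position"].round(4),"F",s["force"].round(1),"w",s["grip_width"],"t",s["time"])
E
python3 - <<'E'
from h import *
to(.605,-.065,.256,11.2); to(.605,-.065,.128,11.2)
E
```

```text
th0 -68.18498047461867 shift [-2.897e-01 -5.374e-01  3.000e-04] twist -79.4 q6 -0.20627386098211078 R [-0.  0. -1.] pos [ 0.2137 -0.5337  0.2561] F [-0.5  0.3 -0.6] w 0.085535156294247 t 0.35
th0 -68.18498047461867 shift [-0.2897 -0.5374  0.1283] twist -79.4 q6 -0.20627386098211078 R [-0.  0. -1.] pos [ 0.2137 -0.5337  0.2561] F [-0.5  0.3 -0.6] w 0.085535156294247 t 0.35
```

Request:
send_rows:
  steps:
    - [-0.02, -0.037, 0, -5]
    - [-0.04, -0.074, 0, -10]
    - [-0.062, -0.115, 0, -16]
    - [-0.083, -0.154, 0, -22]
    - [-0.104, -0.193, 0, -28]
    - [-0.125, -0.232, 0, -34]
    - [-0.146, -0.271, 0, -40]
    - [-0.167, -0.31, 0, -46]
    - [-0.188, -0.349, 0, -52]
    - [-0.209, -0.388, 0, -58]
    - [-0.23, -0.427, 0, -64]
    - [-0.251, -0.466, 0, -70]
    - [-0.271, -0.502, 0, -75]
    - [-0.283, -0.525, 0, -78]
    - [-0.2897, -0.5374, 0, -79.4]
    - [-0.2897, -0.5374, 0, -79.4]
    - [-0.2897, -0.5374, 0, -79.4]
  claw: 0.05
  squeeze: 40

```text
time: 2.05
position: [0.6044, -0.0658, 0.256]
tcp_rot: [3.126, 0.305, -0.001]
force: [0.1, -0.2, -0.4]
grip_width: 0.0496
```

Run:
```python
from h import *
to(.605,-.065,.128,11.2)
c=cam("top"); crop(c,268,140,160,160,4,"t2.png")
c=cam("side"); crop(c,225,145,180,140,4,"s2.png")
```

```text
th0 11.151037336386638 shift [ 0.0008 -0.0007  0.128 ] twist -0.0 q6 -0.49767854106540715 R [-0.001 -0.    -1.   ] pos [ 0.6044 -0.0658  0.256 ] F [ 0.1 -0.2 -0.4] w 0.04956358498874964 t 2.05
```

View pics/s2.png

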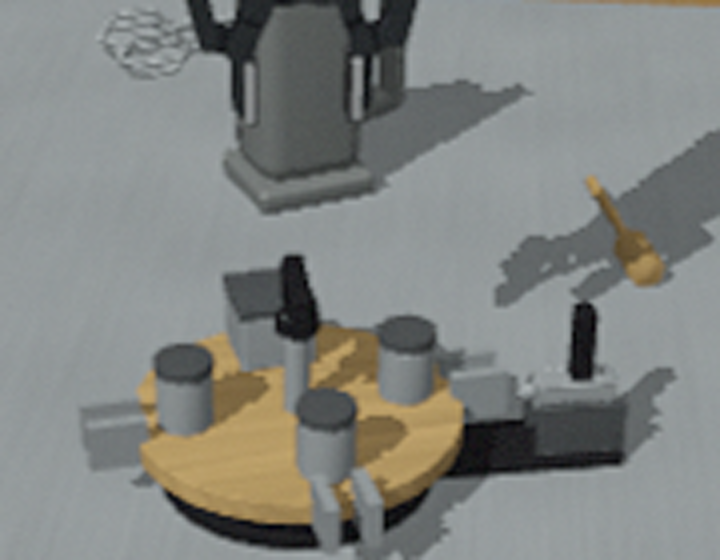

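The open fingertips (crop (250,105) and (357,105)) straddle the wing's line (crop x≈293). I'll go down and grip.

Request:
send_rows:
  steps:
    - [0.0008, -0.0007, 0.03, 0]
    - [0.0008, -0.0007, 0.06, 0]
    - [0.0008, -0.0007, 0.085, 0]
    - [0.0008, -0.0007, 0.105, 0]
    - [0.0008, -0.0007, 0.118, 0]
    - [0.0008, -0.0007, 0.127, 0]
    - [0.0008, -0.0007, 0.127, 0]
    - [0.0008, -0.0007, 0.127, 0]

```text
time: 2.95
position: [0.6061, -0.0647, 0.1302]
tcp_rot: [3.126, 0.306, 0.002]
force: [0.3, -0.5, -0.0]
grip_width: 0.0502
```

Request:
send_rows:
  steps:
    - [0, 0, 0, 0]
    - [0, 0, 0, 0]
    - [0, 0, 0, 0]
    - [0, 0, 0, 0]
    - [0, 0, 0, 0]
    - [0, 0, 0, 0]
    - [0, 0, 0, 0]
  claw: 0.0
  squeeze: 40

```text
time: 3.65
position: [0.6065, -0.0644, 0.1307]
tcp_rot: [3.126, 0.307, 0.004]
force: [-0.1, 0.1, 5.9]
grip_width: 0.0231
```

Request:
send_rows:
  steps:
    - [0, 0, 0, 0]
    - [0, 0, 0, 0]
    - [0, 0, 0, 0]
    - [0, 0, 0, 0]

```text
time: 4.05
position: [0.6066, -0.0645, 0.1308]
tcp_rot: [3.126, 0.307, 0.004]
force: [-1.0, 1.3, 5.3]
grip_width: 0.0229
```

Run:
```python
from h import *
to(.605,-.065,.128,11.2)
c=cam("top"); crop(c,268,140,160,160,4,"t3.png")
c=cam("side"); crop(c,225,145,180,140,4,"s3.png")
```

```text
th0 11.22961339034498 shift [-0.0017  0.0002  0.0027] twist 0.0 q6 -0.49624621243559613 R [ 0.002 -0.001 -1.   ] pos [ 0.6066 -0.0645  0.1308] F [-1.   1.3  5.3] w 0.02290281745436555 t 4.05
```

View pics/s3.png

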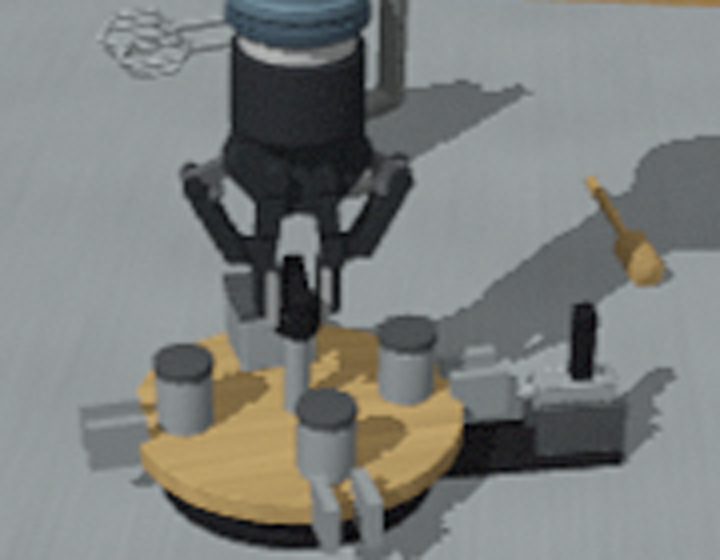

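View pics/t3.png

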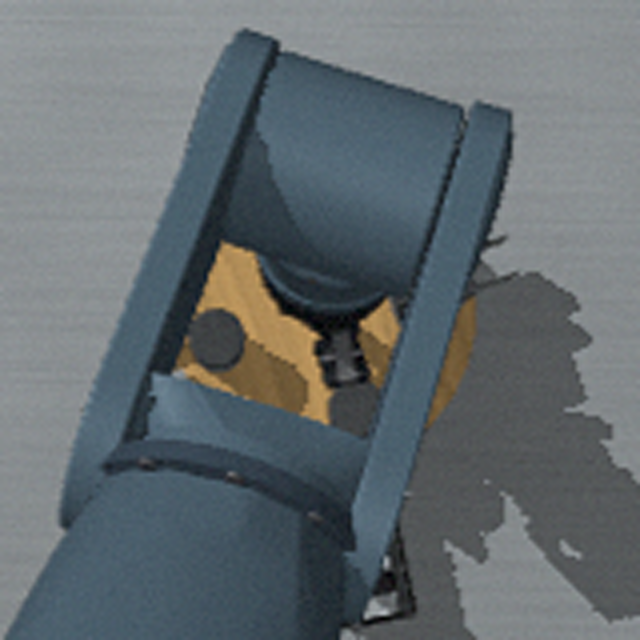

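Run:
```python
from h import *
c=cam("side"); crop(c,270,175,60,60,10,"s4.png")
for p in [(.605,-.065,.136),(.605,-.065,.106),(.6066,-.0645,.106),(.6066+.0115,-.0645+.0023,.106),(.6066-.0115,-.0645-.0023,.106)]:
    u,v=proj(c,p); print(p,(u-270)*10,(v-175)*10)
```

```text
(0.605, -0.065, 0.136) 283.15627492481894 383.42739813032836
(0.605, -0.065, 0.106) 283.0587514486666 495.59770415446536
(0.6066, -0.0645, 0.106) 276.0450773479994 496.36683669498353
(0.6181, -0.062200000000000005, 0.106) 226.0312669340783 499.10460907198654
(0.5951000000000001, -0.0668, 0.106) 325.9218004133629 493.63656852438
```

View pics/s4.png

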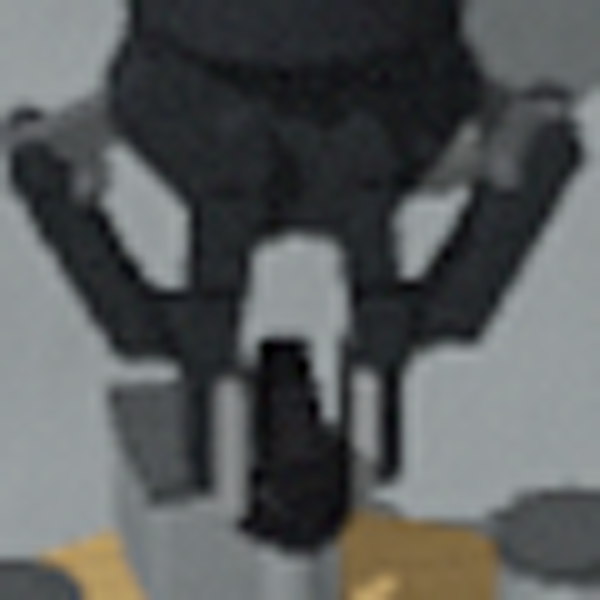

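The pads have closed on a round hub about 23 mm wide, low on the knob. The wing above it is narrower. I'll open, rise 13 mm and grip the wing itself.

Request:
send_rows:
  steps:
    - [0, 0, 0, 0]
    - [0, 0, 0, 0]
    - [0, 0, 0, 0]
    - [-0.0015, 0, -0.007, 0]
    - [-0.0015, 0, -0.013, 0]
    - [-0.0015, 0, -0.013, 0]
  claw: 0.045

```text
time: 4.8
position: [0.605, -0.0649, 0.1438]
tcp_rot: [3.126, 0.307, 0.004]
force: [1.1, 0.4, 0.0]
grip_width: 0.0451
```

Request:
send_rows:
  steps:
    - [0, 0, 0, 0]
    - [0, 0, 0, 0]
    - [0, 0, 0, 0]
    - [0, 0, 0, 0]
    - [0, 0, 0, 0]
    - [0, 0, 0, 0]
    - [0, 0, 0, 0]
    - [0, 0, 0, 0]
  claw: 0.0
  squeeze: 50

```text
time: 5.6
position: [0.6061, -0.0642, 0.1428]
tcp_rot: [3.126, 0.307, 0.007]
force: [8.0, 2.7, -2.2]
grip_width: 0.0127
```

Run:
```python
from h import *
to(.605,-.065,.128,11.2)
c=cam("side"); crop(c,235,165,120,110,6,"s5.png")
```

```text
th0 11.212997798530097 shift [-0.0012  0.0005  0.0148] twist 0.0 q6 -0.4973622253288067 R [ 0.005  0.    -1.   ] pos [ 0.6061 -0.0642  0.1428] F [ 8.   2.7 -2.2] w 0.01270123812013826 t 5.6
```

View pics/s5.png

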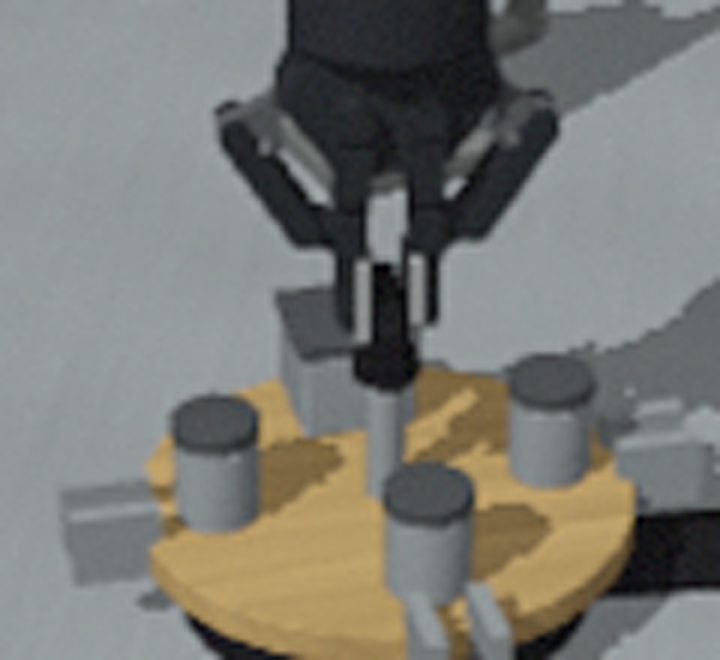

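The wing is now held (opening 12.7 mm). The arm is pushed about 1 mm along +x, so I'll shift the command to match. Then I'll turn the knob clockwise about 98°, and the platter turns with it.

Request:
send_rows:
  steps:
    - [0.0012, -0.0005, 0, 0]
    - [0.0012, -0.0005, 0, 3]
    - [0.0012, -0.0005, 0, 8]
    - [0.0012, -0.0005, 0, 14]
    - [0.0012, -0.0005, 0, 20]
    - [0.0012, -0.0005, 0, 26]
    - [0.0012, -0.0005, 0, 32]
    - [0.0012, -0.0005, 0, 38]
    - [0.0012, -0.0005, 0, 44]
    - [0.0012, -0.0005, 0, 50]
    - [0.0012, -0.0005, 0, 56]
    - [0.0012, -0.0005, 0, 62]
    - [0.0012, -0.0005, 0, 68]
    - [0.0012, -0.0005, 0, 74]
    - [0.0012, -0.0005, 0, 80]
    - [0.0012, -0.0005, 0, 86]
    - [0.0012, -0.0005, 0, 92]
    - [0.0012, -0.0005, 0, 96]
    - [0.0012, -0.0005, 0, 98]
    - [0.0012, -0.0005, 0, 98]

```text
time: 7.65
position: [0.6076, -0.0649, 0.1428]
tcp_rot: [-2.279, 2.158, -0.009]
force: [10.2, -3.1, -4.8]
grip_width: 0.013
```

Run:
```python
from h import *
to(.605,-.065,.128,-86.8)
c=cam("side"); crop(c,235,165,160,115,5,"s6.png")
c=cam("top"); crop(c,268,140,160,160,4,"t6.png")
```

```text
th0 -86.88252194343525 shift [-0.0001  0.0027  0.0148] twist -0.1 q6 1.2158176876820346 R [ 0.006 -0.002 -1.   ] pos [ 0.6076 -0.0649  0.1428] F [10.2 -3.1 -4.8] w 0.013044850460483287 t 7.65
```

View pics/s6.png

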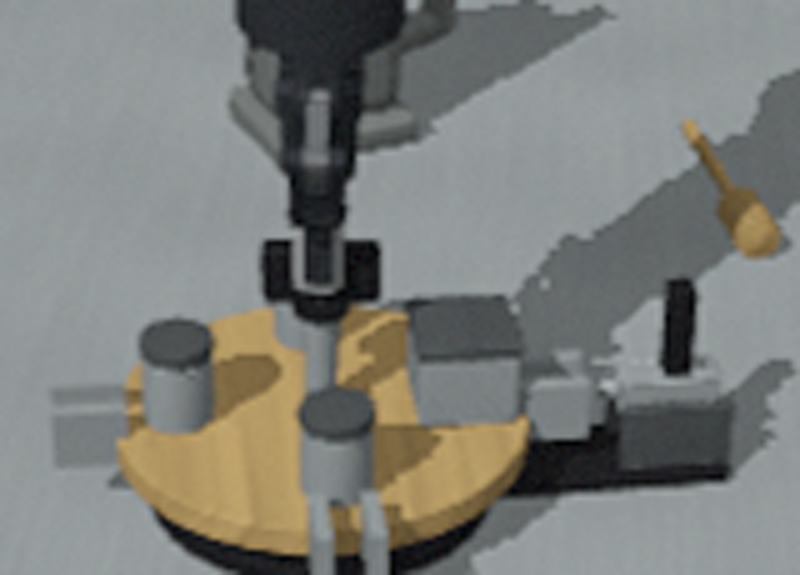

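View pics/t6.png

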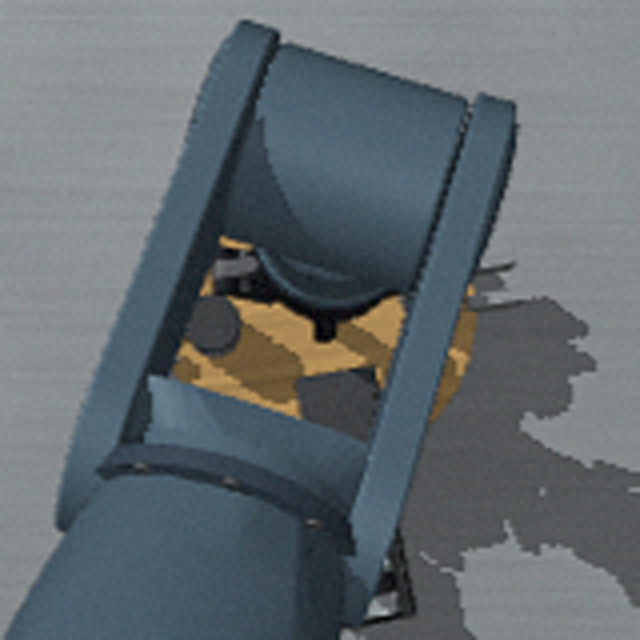

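The square tin is now in front: side crop lid at (467,328), the opposite round lid at (176,342), the near one at (338,410). I'll check the angle.

Run:
```python
from h import *
from scipy.optimize import least_squares
s=cam("side")
S=lambda U,V:(235+(U+.5)/5-.5,165+(V+.5)/5-.5)
obs=[(S(176,342),np.pi),(S(467,328),0),(S(338,410),-np.pi/2)]
yaw=.2139
def f(p):
    o=[]
    for uv,k in obs:
        a=yaw+np.pi+p[2]+k; o+=list(np.subtract(proj(s,(p[0]+.068*np.cos(a),p[1]+.068*np.sin(a),.09)),uv))
    return o
r=least_squares(f,[.605,-.065,0]);print(r.x,np.degrees(r.x[2]),np.round(r.fun,1))
for nm,p in [("fork",.110),("nose",.136),("grip",.174)]:
    for z in (.045,.06,.102):
        u,v=proj(s,(.6054-p*np.cos(yaw),-.0647-p*np.sin(yaw),z)); print(nm,z,((u-235)*5,(v-165)*5))
crop(s,325,215,60,50,12,"s7.png")
```

```text
[ 0.60268852 -0.06089217 -0.02998189] -1.7178359782717678 [ 0.3 -0.2 -0.2 -0.3 -0.   0.4]
fork 0.045 (np.float64(540.096857234573), np.float64(392.0365358014392))
fork 0.06 (np.float64(541.5375977980025), np.float64(365.8696873474945))
fork 0.102 (np.float64(545.6706205348866), np.float64(290.80538891801297))
nose 0.045 (np.float64(592.2844071039381), np.float64(388.39150763006046))
nose 0.06 (np.float64(594.0503303798835), np.float64(362.2857939776479))
nose 0.102 (np.float64(599.115800899867), np.float64(287.4027428787093))
grip 0.045 (np.float64(667.9611619254428), np.float64(383.1058810019972))
grip 0.06 (np.float64(670.1948491427336), np.float64(357.08907648596494))
grip 0.102 (np.float64(676.6013509082615), np.float64(282.4695403328707))
```

View pics/s7.png

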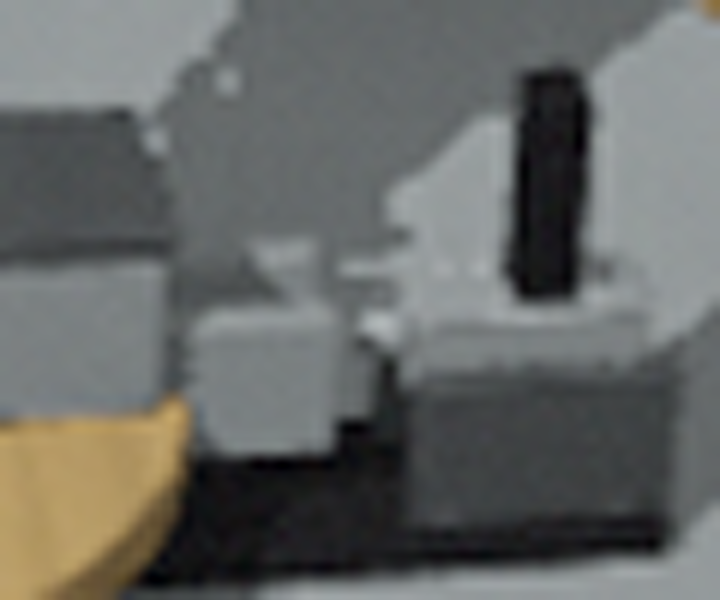

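Request:
send_rows:
  steps:
    - [0, 0, 0, 0]
    - [0, 0, 0, 0]
    - [0, 0, 0, 0]
    - [0, 0, -0.03, 0]
    - [0, 0, -0.07, 0]
    - [0.01, 0.01, -0.11, 0]
    - [0.05, 0.04, -0.11, 0]
    - [0.09, 0.07, -0.11, 0]
    - [0.13, 0.1, -0.11, 0]
    - [0.17, 0.13, -0.11, 0]
    - [0.21, 0.16, -0.11, 0]
    - [0.25, 0.19, -0.11, 0]
    - [0.27, 0.21, -0.11, 0]
  claw: 0.045

```text
time: 9.1
position: [0.4085, -0.3478, 0.2524]
tcp_rot: [2.28, -2.16, 0.0]
force: [0.5, 0.1, -0.2]
grip_width: 0.045
```

Run:
```python
from h import *
to(.605,-.065,.128,-86.8)
c=cam("top"); crop(c,298,170,100,135,5,"t8.png")
```

```text
th0 -86.91859444205734 shift [-0.272  -0.2115  0.1241] twist -0.1 q6 0.5909835433951488 R [-0.    -0.001 -1.   ] pos [ 0.4085 -0.3478  0.2524] F [ 0.5  0.1 -0.2] w 0.04495456625154463 t 9.1
```

View pics/t8.png

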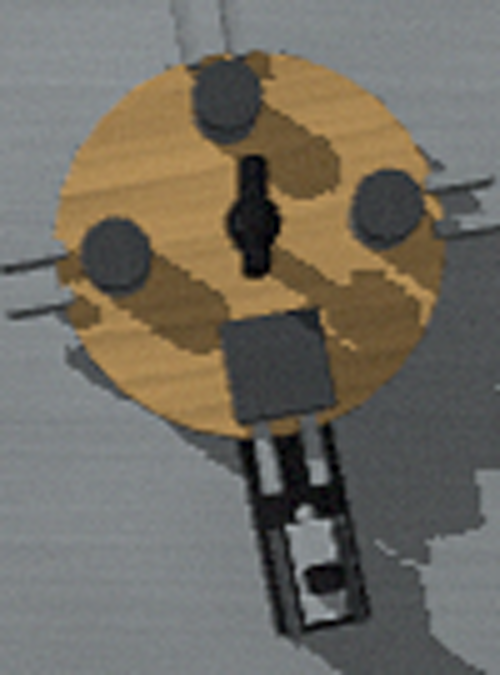

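The square lid is at (277,365), the prongs at (268,460) and (316,455), the nose at (306,513) and the grip top at (325,577). I'll refit everything from this picture.

Run:
```python
from h import *
from scipy.optimize import least_squares
t=cam("top")
T=lambda U,V:(298+(U+.5)/5-.5,170+(V+.5)/5-.5)
obs=[(T(227,95),'t',np.pi),(T(116,250),'t',-np.pi/2),(T(388,203),'t',np.pi/2),(T(277,365),'t',0),(T(254,214),'k',0),(T(324,574),'g',0)]
def P(p,o,k):
    x,y,w,ph=p
    if o=='k':return [x,y,.136]
    a,r,z=(w+np.pi+ph+k,.068,.09) if o=='t' else (w+np.pi,.174,.102)
    return [x+r*np.cos(a),y+r*np.sin(a),z]
f=lambda p:np.concatenate([np.subtract(proj(t,P(p,o,k)),uv) for uv,o,k in obs])
r=least_squares(f,[.605,-.065,.21,0]);print(r.x,np.degrees(r.x[3]),np.round(r.fun,1))
a=ray(t,*T(255,158),.136);b=ray(t,*T(256,274),.136);print("wing",a,b,np.degrees(np.arctan2(*(a-b)[1::-1])))
a=ray(t,*T(290,457),.06);n=ray(t,*T(306,513),.05);g=ray(t,*T(324,574),.102);e=ray(t,*T(277,365),.09);ax=np.array([.6065,-.065,0])
for nm,p in zip(("gap","nose","grip","lid"),(a,n,g,e)): print(nm,p,np.degrees(np.arctan2(*(ax-p)[1::-1])),np.hypot(*(ax-p)[:2]))
to(.437,-.102,.094,12.3)
```

```text
[ 0.60614976 -0.06536165  0.20780493 -0.02083988] -1.1940371006635955 [ 0.  -0.4 -0.3  0.3  0.1  0.1 -0.1 -0.3  0.1 -0.5  0.2  0.8]
wing [ 0.63159526 -0.06531514  0.136     ] [ 0.57657689 -0.06624821  0.136     ] 0.9716023592861305
gap [ 0.49573534 -0.08636586  0.06      ] 10.91793078812442 0.11280652031877958
nose [ 0.46837352 -0.09504303  0.05      ] 12.27092834757176 0.1413559647716402
grip [ 0.43774064 -0.10088218  0.102     ] 12.003662105174678 0.1725318875219773
lid [ 0.53862293 -0.07830162  0.09      ] 11.087538985050148 0.0691681223204947
th0 -87.05485532489281 shift [-0.244  -0.0415  0.1581] twist 80.6 q6 0.5931605914689815 R [-0.001 -0.    -1.   ] pos [ 0.4083 -0.3478  0.2522] F [0.2 1.9 0.9] w 0.04496559998138794 t 9.2
```

The platter is about 1.2° off (2 mm at the fork), which the nose will centre. Next is the bolt grip.

Request:
send_rows:
  steps:
    - [-0.02, -0.003, 0, 8]
    - [-0.05, -0.008, 0, 16]
    - [-0.08, -0.014, 0, 24]
    - [-0.11, -0.019, 0, 32]
    - [-0.14, -0.024, 0.01, 40]
    - [-0.17, -0.029, 0.02, 48]
    - [-0.2, -0.034, 0.03, 56]
    - [-0.225, -0.038, 0.04, 64]
    - [-0.24, -0.041, 0.05, 72]
    - [-0.2448, -0.041, 0.06, 80]
    - [-0.2448, -0.041, 0.07, 80.6]
    - [-0.2448, -0.041, 0.09, 80.6]
    - [-0.2448, -0.041, 0.11, 80.6]
    - [-0.2448, -0.041, 0.13, 80.6]
    - [-0.2448, -0.041, 0.145, 80.6]
    - [-0.2448, -0.041, 0.157, 80.6]
    - [-0.2448, -0.041, 0.157, 80.6]
    - [-0.2448, -0.041, 0.157, 80.6]
  claw: 0.04

```text
time: 11.0
position: [0.438, -0.0986, 0.0954]
tcp_rot: [0.347, -3.122, -0.0]
force: [-0.6, 0.1, -0.1]
grip_width: 0.0402
```

Run:
```python
from h import *
to(.4365,-.1012,.094,12)
s=cam("side"); crop(s,320,180,80,80,8,"s9.png")
```

```text
th0 -167.32349147151405 shift [ 0.0021 -0.0022  0.0014] twist 0.7 q6 2.433430251499371 R [-0.  0. -1.] pos [ 0.438  -0.0986  0.0954] F [-0.6  0.1 -0.1] w 0.040159426826400564 t 11.0
```

View pics/s9.png

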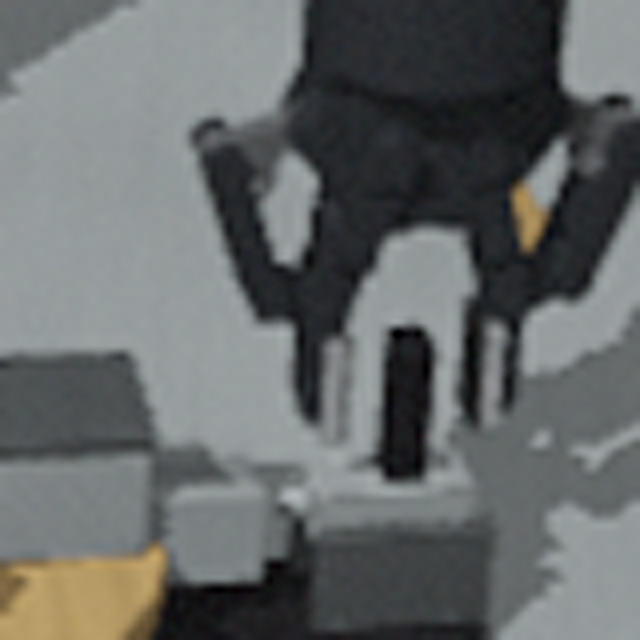

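The fingers straddle the grip (crop x 345 and 485, grip at 410). I'll close on it.

Request:
send_rows:
  steps:
    - [0.001, -0.002, 0.001, 0.7]
    - [0.001, -0.002, 0.001, 0.7]
    - [0.001, -0.002, 0.001, 0.7]
    - [0.001, -0.002, 0.001, 0.7]
    - [0.001, -0.002, 0.001, 0.7]
    - [0.001, -0.002, 0.001, 0.7]
    - [0.001, -0.002, 0.001, 0.7]
    - [0.001, -0.002, 0.001, 0.7]
  claw: 0.0
  squeeze: 30

```text
time: 11.85
position: [0.4378, -0.1012, 0.095]
tcp_rot: [-0.326, 3.124, -0.002]
force: [-1.6, -1.6, 5.2]
grip_width: 0.0129
```

Run:
```python
from h import *
to(.4365,-.1012,.094,12)
```

```text
th0 -168.06866729701042 shift [0.0013 0.0002 0.001 ] twist -0.1 q6 2.4416407075597504 R [ 0.001 -0.001 -1.   ] pos [ 0.4378 -0.1012  0.095 ] F [-1.6 -1.6  5.2] w 0.012898050603252867 t 11.85
```

Request:
send_rows:
  steps:
    - [-0.003, 0, 0, 0]
    - [-0.006, 0, 0, 0]
    - [-0.009, 0, 0, 0]
    - [-0.012, 0, 0, 0]
    - [-0.015, 0, 0, 0]
    - [-0.018, 0, 0, 0]
    - [-0.021, 0, 0, 0]
    - [-0.024, 0, 0, 0]
    - [-0.026, 0, 0, 0]
    - [-0.028, 0, 0, 0]
    - [-0.028, 0, 0, 0]

```text
time: 12.95
position: [0.4655, -0.0953, 0.095]
tcp_rot: [-0.326, 3.123, -0.002]
force: [-0.7, -0.2, 4.4]
grip_width: 0.0132
```

Request:
send_rows:
  steps:
    - [-0.002, 0, 0, 0]
    - [-0.004, 0, 0, 0]
    - [-0.005, 0, 0, 0]
    - [-0.005, 0, 0, 0]

```text
time: 13.35
position: [0.4666, -0.095, 0.0947]
tcp_rot: [0.328, -3.116, 0.002]
force: [-18.4, -7.9, 18.9]
grip_width: 0.0138
```

Run:
```python
from h import *
to(.4365,-.1012,.094,12)
s=cam("side"); crop(s,305,180,80,80,8,"s10.png")
```

```text
th0 -167.98919747765214 shift [0.0308 0.0002 0.0009] twist 0.0 q6 2.4877580540808837 R [-0.008 -0.002 -1.   ] pos [ 0.4666 -0.095   0.0947] F [-18.4  -7.9  18.9] w 0.013793025274046635 t 13.35
```

View pics/s10.png

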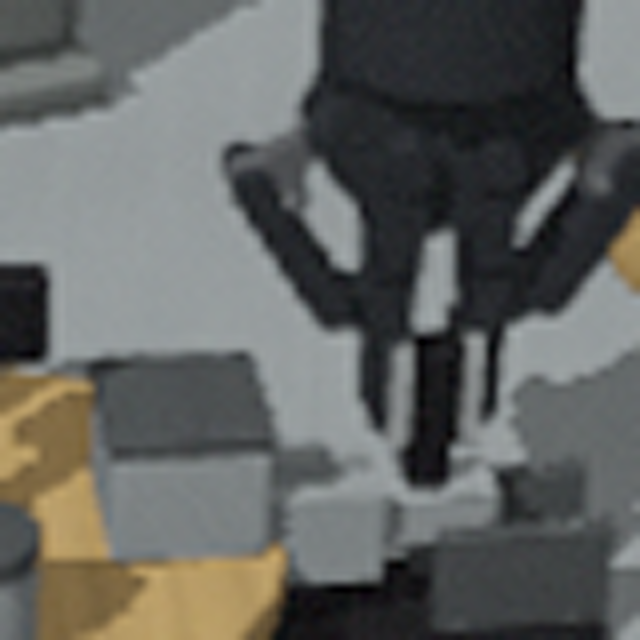

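The bolt moved about 29.5 mm and then met a hard stop (18 N), so it is home. I'll ease off, release, rise and unwind the wrist.

Request:
send_rows:
  steps:
    - [0.0015, 0, 0, 0]
    - [0.003, 0, 0, 0]
    - [0.003, 0, 0, 0]

```text
time: 13.7
position: [0.4661, -0.0951, 0.0949]
tcp_rot: [0.327, -3.123, 0.002]
force: [-6.1, -2.1, 8.9]
grip_width: 0.0134
```

Request:
send_rows:
  steps:
    - [0, 0, 0, 0]
    - [0, 0, 0, 0]
    - [0, 0, 0, 0]
    - [0, 0, -0.02, 0]
    - [0, 0, -0.05, 0]
    - [0, 0, -0.08, 0]
    - [0, 0, -0.11, 0]
    - [0.01, 0.03, -0.11, -8]
    - [0.02, 0.06, -0.11, -16]
    - [0.03, 0.09, -0.11, -24]
    - [0.04, 0.12, -0.11, -32]
    - [0.05, 0.15, -0.11, -40]
    - [0.06, 0.18, -0.11, -48]
    - [0.06, 0.2, -0.11, -56]
    - [0.06, 0.22, -0.11, -64]
    - [0.06, 0.22, -0.11, -72]
    - [0.06, 0.22, -0.11, -80]
    - [0.06, 0.22, -0.11, -88]
    - [0.06, 0.22, -0.11, -96]
    - [0.06, 0.22, -0.11, -104]
  claw: 0.04

```text
time: 15.7
position: [0.3624, 0.1086, 0.2041]
tcp_rot: [-2.668, 1.658, 0.0]
force: [-0.6, 0.6, 0.2]
grip_width: 0.0401
```

Run:
```python
from h import *
to(.606,-.065,.143,92.5)
c=cam("top"); crop(c,298,170,100,135,5,"t11.png")
```

```text
th0 -63.73261633703517 shift [ 0.2635 -0.1416  0.0611] twist 23.8 q6 1.0865871929188011 R [-0.  0. -1.] pos [0.3624 0.1086 0.2041] F [-0.6  0.6  0.2] w 0.040101771684478954 t 15.7
```

View pics/t11.png

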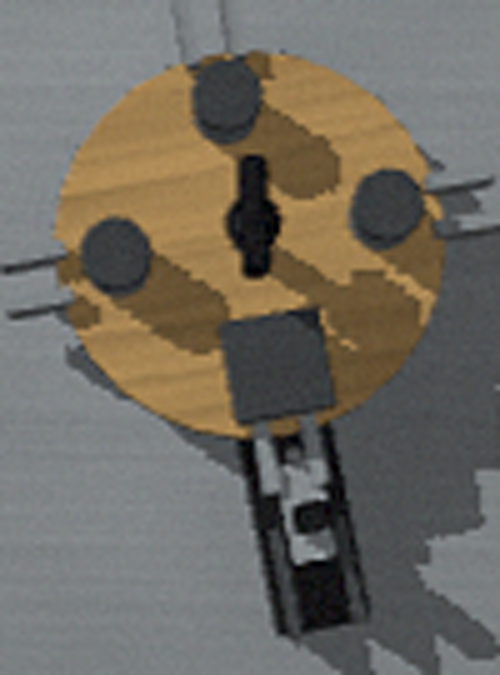

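The picture shows the bolt nose between the prongs (crop (290,455)) with the grip top at (313,517), so it is home. The wing runs from (255,158) to (256,274). Next I go over the knob, unwinding the wrist.

Request:
send_rows:
  steps:
    - [0.015, -0.008, 0, -8.5]
    - [0.03, -0.016, 0, -17]
    - [0.045, -0.024, 0, -25.5]
    - [0.06, -0.032, 0, -34]
    - [0.075, -0.04, 0, -42.5]
    - [0.09, -0.048, 0, -51]
    - [0.105, -0.056, 0, -59.5]
    - [0.12, -0.064, 0, -68]
    - [0.135, -0.073, 0, -76.5]
    - [0.15, -0.081, 0, -85]
    - [0.165, -0.089, 0, -93.5]
    - [0.18, -0.097, 0, -102]
    - [0.195, -0.105, 0, -110.5]
    - [0.21, -0.113, 0, -119]
    - [0.225, -0.121, 0, -127.5]
    - [0.24, -0.129, 0, -136]
    - [0.255, -0.137, 0, -144.5]
    - [0.2635, -0.1416, 0, -153]
    - [0.2635, -0.1416, 0, -155.7]
    - [0.2635, -0.1416, 0, -155.7]
  claw: 0.045

```text
time: 17.75
position: [0.6051, -0.0668, 0.2037]
tcp_rot: [-2.192, -2.249, 0.0]
force: [-0.7, 0.6, -0.2]
grip_width: 0.0449
```

Run:
```python
from h import *
to(.6062,-.0650,.143,92)
s=cam("side"); crop(s,245,155,100,90,7,"s12.png")
```

```text
th0 91.48974318197834 shift [0.0017 0.0012 0.0607] twist -0.5 q6 -1.9015599355662354 R [-0.001  0.    -1.   ] pos [ 0.6051 -0.0668  0.2037] F [-0.7  0.6 -0.2] w 0.04493843471501465 t 17.75
```

View pics/s12.png

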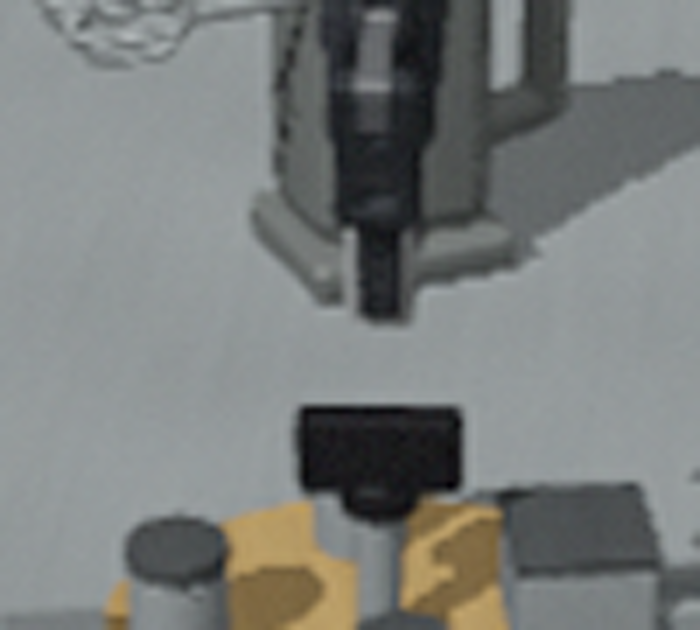

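Request:
send_rows:
  steps:
    - [0.0017, 0.0012, 0.015, -0.5]
    - [0.0017, 0.0012, 0.03, -0.5]
    - [0.0017, 0.0012, 0.045, -0.5]
    - [0.0017, 0.0012, 0.055, -0.5]
    - [0.0017, 0.0012, 0.0605, -0.5]
    - [0.0017, 0.0012, 0.0605, -0.5]

```text
time: 18.4
position: [0.6056, -0.0648, 0.1424]
tcp_rot: [-2.179, -2.26, 0.002]
force: [-0.2, 0.3, -0.4]
grip_width: 0.0449
```

Request:
send_rows:
  steps:
    - [0, 0, 0, 0]
    - [0, 0, 0, 0]
    - [0, 0, 0, 0]
    - [0, 0, 0, 0]
    - [0, 0, 0, 0]
    - [0, 0, 0, 0]
    - [0, 0, 0, 0]
    - [0, 0, 0, 0]
  claw: 0.0
  squeeze: 60

```text
time: 19.2
position: [0.6069, -0.0653, 0.1448]
tcp_rot: [2.179, 2.261, 0.001]
force: [-1.9, -0.5, 5.7]
grip_width: 0.0125
```

Run:
```python
from h import *
to(.6062,-.0650,.143,92);print(manip.state()["wrist_torque"])
```

```text
th0 92.11746641109127 shift [ 0.0003 -0.0006  0.0018] twist 0.1 q6 -1.908964776173717 R [ 0.002 -0.001 -1.   ] pos [ 0.6069 -0.0653  0.1448] F [-1.9 -0.5  5.7] w 0.012462875242830176 t 19.2
[-0.09286281  0.16423146 -0.05596021]
```

Request:
send_rows:
  steps:
    - [0, 0, 0, 3]
    - [0, 0, 0, 8]
    - [0, 0, 0, 14]
    - [0, 0, 0, 20]
    - [0, 0, 0, 26]
    - [0, 0, 0, 32]
    - [0, 0, 0, 38]
    - [0, 0, 0, 44]
    - [0, 0, 0, 50]
    - [0, 0, 0, 56]
    - [0, 0, 0, 62]
    - [0, 0, 0, 68]
    - [0, 0, 0, 74]
    - [0, 0, 0, 80]
    - [0, 0, 0, 84]
    - [0, 0, 0, 88]
    - [0, 0, 0, 88]

```text
time: 20.9
position: [0.6068, -0.0653, 0.1448]
tcp_rot: [3.139, 0.11, 0.002]
force: [-1.3, 0.6, 5.4]
grip_width: 0.0127
```

Run:
```python
from h import *
to(.6062,-.0650,.143,4);print(manip.state()["wrist_torque"])
s=cam("side"); crop(s,245,165,140,100,5,"s13.png")
```

```text
th0 4.0109091837424415 shift [-0.0006 -0.0003  0.0018] twist 0.0 q6 -0.37115353667709444 R [ 0.001 -0.001 -1.   ] pos [ 0.6068 -0.0653  0.1448] F [-1.3  0.6  5.4] w 0.012664828370404476 t 20.9
[-0.10942987  0.24923229 -0.04357005]
```

View pics/s13.png

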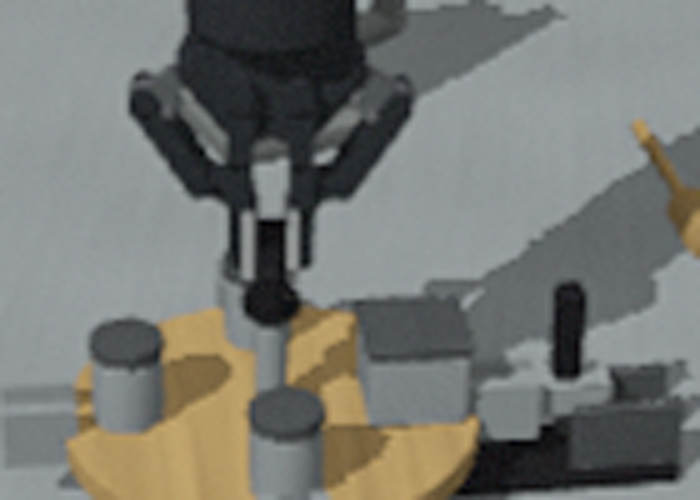

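The wing turned 88° and the platter stayed put. I'll continue in small steps to find the stop.

Request:
send_rows:
  steps:
    - [0, 0, 0, 2]
    - [0, 0, 0, 4]
    - [0, 0, 0, 6]

```text
time: 21.25
position: [0.6068, -0.0653, 0.1448]
tcp_rot: [3.14, -0.053, 0.002]
force: [-1.1, -0.4, 6.7]
grip_width: 0.0124
```

Run:
```python
from h import *
to(.6062,-.0650,.143,-2);s=manip.state();print(s["wrist_torque"],s["joint_torque"][5])
```

```text
th0 -1.9438443743227083 shift [-0.0006 -0.0003  0.0018] twist 0.1 q6 -0.26720413020496375 R [ 0.001 -0.001 -1.   ] pos [ 0.6068 -0.0653  0.1448] F [-1.1 -0.4  6.7] w 0.012420550903940149 t 21.25
[-0.10683207  0.26096807  0.20572738] -0.2804154250770807
```

Request:
send_rows:
  steps:
    - [0, 0, 0, 2]
    - [0, 0, 0, 4]
    - [0, 0, 0, 6]

```text
time: 21.55
position: [0.6068, -0.0653, 0.1448]
tcp_rot: [3.133, -0.217, 0.002]
force: [-2.0, -1.1, 5.5]
grip_width: 0.0122
```

Run:
```python
from h import *
to(.6062,-.0650,.143,-8);s=manip.state();print(s["wrist_torque"],s["joint_torque"][5])
```

```text
th0 -7.939379640647202 shift [-0.0006 -0.0002  0.0018] twist 0.1 q6 -0.1625310098235026 R [ 0.001 -0.001 -1.   ] pos [ 0.6068 -0.0653  0.1448] F [-2.  -1.1  5.5] w 0.012229293516012459 t 21.55
[-0.13702447  0.25295972  0.15886067] -0.27951205149292946
```

Request:
send_rows:
  steps:
    - [0, 0, 0, 2]
    - [0, 0, 0, 4]
    - [0, 0, 0, 6]

```text
time: 21.85
position: [0.6068, -0.0653, 0.1448]
tcp_rot: [3.118, -0.381, 0.002]
force: [-1.4, -1.3, 6.1]
grip_width: 0.0126
```

Run:
```python
from h import *
to(.6062,-.0650,.143,-14);s=manip.state();print(s["wrist_torque"],s["joint_torque"][5])
```

```text
th0 -13.938599880533157 shift [-0.0006 -0.0002  0.0018] twist 0.1 q6 -0.05780827218983103 R [ 0.001 -0.001 -1.   ] pos [ 0.6068 -0.0653  0.1448] F [-1.4 -1.3  6.1] w 0.01257346090704165 t 21.85
[-0.04359574  0.26030543  0.21289226] -0.2795577608048916
```

Request:
send_rows:
  steps:
    - [0, 0, 0, 2]
    - [0, 0, 0, 4]

```text
time: 22.05
position: [0.6068, -0.0653, 0.1448]
tcp_rot: [3.103, -0.487, 0.002]
force: [-1.3, -0.2, 6.6]
grip_width: 0.0122
```

Run:
```python
from h import *
to(.6062,-.0650,.143,-18);s=manip.state();print(s["wrist_torque"],s["joint_torque"][5])
```

```text
th0 -17.85088108502692 shift [-0.0006 -0.0001  0.0018] twist 0.1 q6 0.01081798650930513 R [ 0.001 -0.001 -1.   ] pos [ 0.6068 -0.0653  0.1448] F [-1.3 -0.2  6.6] w 0.012237469353739991 t 22.05
[-0.10219757  0.18966931  1.24208003] 0.7272027432918549
```

Request:
send_rows:
  steps:
    - [0, 0, 0, 2]
    - [0, 0, 0, 4]

```text
time: 22.25
position: [0.6068, -0.0653, 0.1449]
tcp_rot: [3.084, -0.592, 0.002]
force: [-1.0, -0.4, 6.7]
grip_width: 0.0125
```

Run:
```python
from h import *
to(.6062,-.0650,.143,-22);s=manip.state();print(s["wrist_torque"],s["joint_torque"][5])
```

```text
th0 -21.730894503490745 shift [-0.0007 -0.0001  0.0019] twist 0.3 q6 0.07908281719904507 R [ 0.001 -0.002 -1.   ] pos [ 0.6068 -0.0653  0.1449] F [-1.  -0.4  6.7] w 0.012464563227782256 t 22.25
[-0.11114813  0.25907088  2.05507021] 1.6087061539292336
```

Request:
send_rows:
  steps:
    - [0, 0, 0, 2]
    - [0, 0, 0, 4]

```text
time: 22.45
position: [0.6068, -0.0653, 0.1449]
tcp_rot: [3.061, -0.696, 0.003]
force: [-1.8, -0.8, 6.3]
grip_width: 0.0126
```

Run:
```python
from h import *
to(.6062,-.0650,.143,-26);s=manip.state();print(s["wrist_torque"],s["joint_torque"][5])
s=cam("side"); crop(s,245,165,140,100,5,"s14.png")
```

```text
th0 -25.609916795477314 shift [-0.0007 -0.      0.0019] twist 0.4 q6 0.14741157680271574 R [ 0.001 -0.003 -1.   ] pos [ 0.6068 -0.0653  0.1449] F [-1.8 -0.8  6.3] w 0.01260680761661733 t 22.45
[-0.13626056  0.25114624  2.97145307] 2.5006531924009323
```

View pics/s14.png

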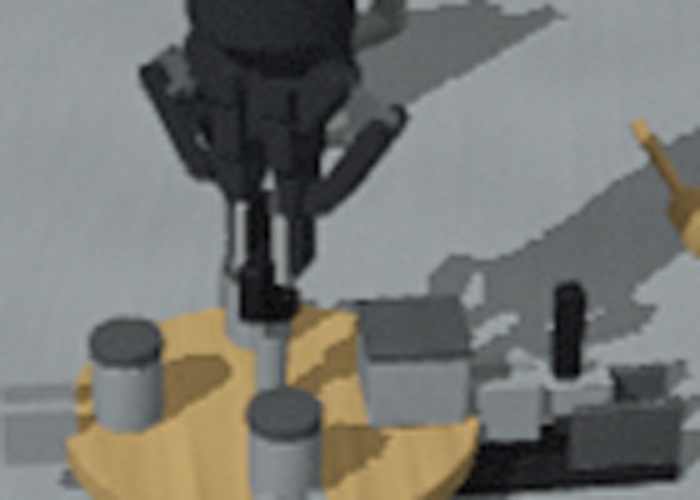

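The torque was steady at 0.18–0.2 N m until θ≈-16° and then climbed to 3 N m, so this is the stop at about 107°, inside the expected 95–115°. I'll unwind the torque, release and rise.

Request:
send_rows:
  steps:
    - [0, 0, 0, -3]
    - [0, 0, 0, -6]
    - [0, 0, 0, -8.5]
    - [0, 0, 0, -8.5]

```text
time: 22.9
position: [0.6067, -0.0653, 0.1448]
tcp_rot: [3.105, -0.469, 0.002]
force: [-1.3, -1.1, 5.1]
grip_width: 0.0126
```

Run:
```python
from h import *
to(.6062,-.0650,.143,-18);s=manip.state();print(s["wrist_torque"],s["joint_torque"][5])
```

```text
th0 -17.187597029937976 shift [-0.0006 -0.0001  0.0018] twist 0.8 q6 -0.0006065127221842032 R [ 0.001 -0.001 -1.   ] pos [ 0.6067 -0.0653  0.1448] F [-1.3 -1.1  5.1] w 0.012579696340928636 t 22.9
[-0.0919167   0.24341951  0.92907822] 0.5431009456515312
```

Request:
send_rows:
  steps:
    - [0, 0, 0, -1.5]
    - [0, 0, 0, -2.5]
    - [0, 0, 0, -2.5]

```text
time: 23.2
position: [0.6068, -0.0653, 0.1448]
tcp_rot: [3.115, -0.405, 0.002]
force: [-0.8, -0.7, 5.7]
grip_width: 0.0124
```

Request:
send_rows:
  steps:
    - [0, 0, 0, 0]
    - [0, 0, 0, 0]
    - [0, 0, 0, 0]
    - [0, 0, -0.02, 0]
    - [0, 0, -0.05, 0]
    - [0, 0, -0.07, 0]
    - [-0.04, -0.014, -0.07, -4]
    - [-0.08, -0.028, -0.07, -9]
    - [-0.12, -0.042, -0.07, -14]
    - [-0.16, -0.056, -0.07, -19]
    - [-0.2, -0.07, -0.07, -24]
    - [-0.24, -0.085, -0.07, -27]
    - [-0.265, -0.094, -0.07, -27]
    - [-0.275, -0.097, -0.07, -27]
    - [-0.275, -0.097, -0.07, -27]
  claw: 0.045

```text
time: 24.7
position: [0.365, 0.0998, 0.2139]
tcp_rot: [3.124, 0.334, 0.001]
force: [0.7, -0.3, -0.3]
grip_width: 0.045
```

Run:
```python
from h import *
to(.466,-.0955,.095,12)
c=cam("top"); crop(c,298,170,100,135,5,"t15.png")
```

```text
th0 12.1974779694339 shift [0.0574 0.2122 0.119 ] twist 0.2 q6 -0.2624299062498578 R [ 0.001 -0.    -1.   ] pos [0.365  0.0998 0.2139] F [ 0.7 -0.3 -0.3] w 0.04499701510028612 t 24.7
```

View pics/t15.png

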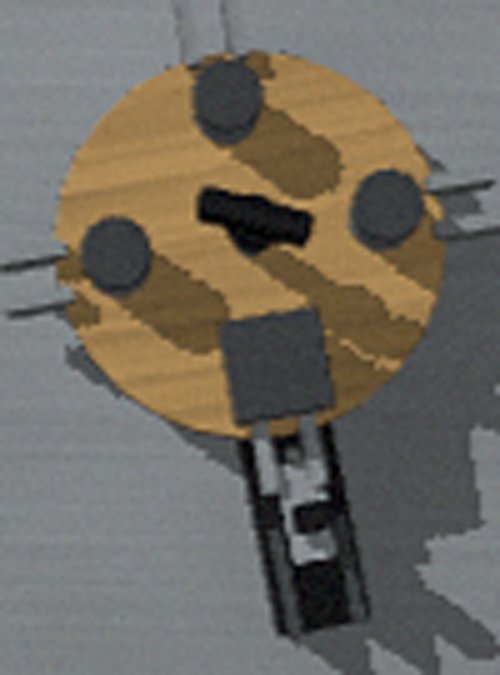

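The wing now runs from (208,203) to (304,226). The platter is unmoved and the bolt still home (grip top at (313,517)). Next I draw the bolt back.

Request:
send_rows:
  steps:
    - [0.01, 0.035, 0, 0]
    - [0.02, 0.07, 0, 0]
    - [0.03, 0.11, 0, 0]
    - [0.04, 0.15, 0, 0]
    - [0.05, 0.185, 0, 0]
    - [0.0574, 0.205, 0.01, 0]
    - [0.0574, 0.2122, 0.03, 0.2]
    - [0.0574, 0.2122, 0.055, 0.2]
    - [0.0574, 0.2122, 0.08, 0.2]
    - [0.0574, 0.2122, 0.1, 0.2]
    - [0.0574, 0.2122, 0.113, 0.2]
    - [0.0574, 0.2122, 0.119, 0.2]
    - [0.0574, 0.2122, 0.119, 0.2]
  claw: 0.04

```text
time: 26.05
position: [0.4661, -0.0965, 0.0942]
tcp_rot: [-3.124, -0.325, 0.002]
force: [0.2, -0.2, 0.1]
grip_width: 0.0401
```

Request:
send_rows:
  steps:
    - [0, 0, 0, 0]
    - [0, 0, 0, 0]
    - [0, 0, 0, 0]
    - [0, 0, 0, 0]
    - [0, 0, 0, 0]
    - [0, 0, 0, 0]
    - [0, 0, 0, 0]
  claw: 0.0
  squeeze: 30

```text
time: 26.75
position: [0.4664, -0.0966, 0.0958]
tcp_rot: [3.123, 0.327, 0.001]
force: [-4.4, -1.3, 6.2]
grip_width: 0.0133
```

Run:
```python
from h import *
to(.4365,-.1012,.095,12)
s=cam("side"); crop(s,305,180,80,80,8,"s16.png")
```

```text
th0 11.940739000105099 shift [-0.0302 -0.0017  0.0008] twist -0.1 q6 -0.6614459162318039 R [ 0.001 -0.001 -1.   ] pos [ 0.4664 -0.0966  0.0958] F [-4.4 -1.3  6.2] w 0.013291266436514012 t 26.75
```

View pics/s16.png

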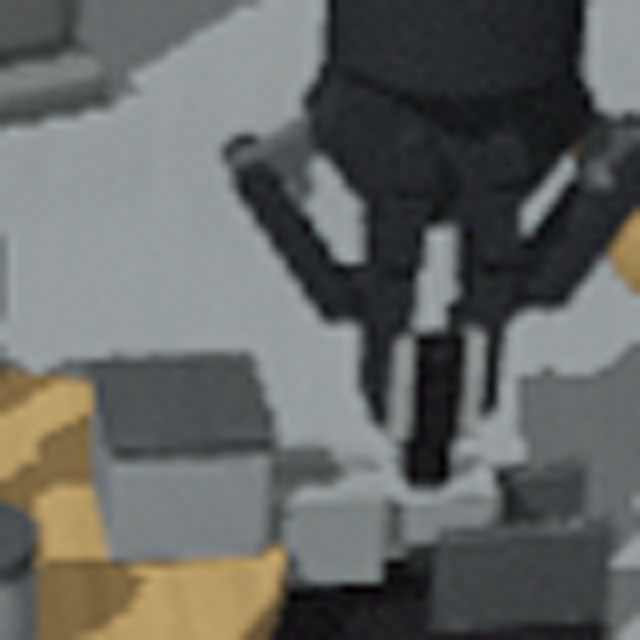

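The grip is held, so I'll draw it back.

Request:
send_rows:
  steps:
    - [-0.003, 0, 0, 0]
    - [-0.006, 0, 0, 0]
    - [-0.009, 0, 0, 0]
    - [-0.012, 0, 0, 0]
    - [-0.015, 0, 0, 0]
    - [-0.018, 0, 0, 0]
    - [-0.021, 0, 0, 0]
    - [-0.024, 0, 0, 0]
    - [-0.026, 0, 0, 0]
    - [-0.028, 0, 0, 0]
    - [-0.028, 0, 0, 0]

```text
time: 27.9
position: [0.4396, -0.1023, 0.0959]
tcp_rot: [3.123, 0.326, 0.004]
force: [0.9, -0.5, 6.8]
grip_width: 0.0134
```

Request:
send_rows:
  steps:
    - [-0.002, 0, 0, 0]
    - [-0.004, 0, 0, 0]
    - [-0.005, 0, 0, 0]
    - [-0.005, 0, 0, 0]

```text
time: 28.3
position: [0.4366, -0.103, 0.0961]
tcp_rot: [3.123, 0.324, 0.012]
force: [10.0, 4.3, 0.2]
grip_width: 0.0135
```

Request:
send_rows:
  steps:
    - [-0.001, 0, 0, 0]
    - [-0.002, 0, 0, 0]
    - [-0.002, 0, 0, 0]

```text
time: 28.6
position: [0.4362, -0.1031, 0.0963]
tcp_rot: [3.123, 0.324, 0.018]
force: [17.8, 6.7, -4.2]
grip_width: 0.0133
```

Request:
send_rows:
  steps:
    - [0.0015, 0, 0, 0]
    - [0.003, 0, 0, 0]
    - [0.003, 0, 0, 0]

```text
time: 28.9
position: [0.4368, -0.103, 0.096]
tcp_rot: [3.123, 0.326, 0.007]
force: [5.2, 2.4, 5.2]
grip_width: 0.0135
```

Request:
send_rows:
  steps:
    - [0, 0, 0, 0]
    - [0, 0, 0, 0]
    - [0, 0, 0, 0]
    - [0, 0, -0.02, 0]
    - [0, 0, -0.05, 0]
    - [0, 0, -0.08, 0]
    - [0, 0, -0.12, 0]
    - [-0.01, -0.04, -0.12, 0]
    - [-0.015, -0.08, -0.12, 0]
    - [-0.02, -0.12, -0.12, 0]
    - [-0.03, -0.16, -0.12, 0]
    - [-0.037, -0.2, -0.12, 0]
    - [-0.037, -0.21, -0.12, 0]
    - [-0.037, -0.21, -0.12, 0]
  claw: 0.04

```text
time: 30.3
position: [0.3546, 0.0961, 0.2146]
tcp_rot: [3.124, 0.331, -0.0]
force: [0.7, -0.3, -0.3]
grip_width: 0.0399
```

Run:
```python
from h import *
c=cam("top"); crop(c,298,170,100,135,5,"t17.png"); cv2.imwrite("pics/t17f.png",c["color"])
T=lambda U,V:(298+(U+.5)/5-.5,170+(V+.5)/5-.5)
```

```text
(no output)
```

View pics/t17.png

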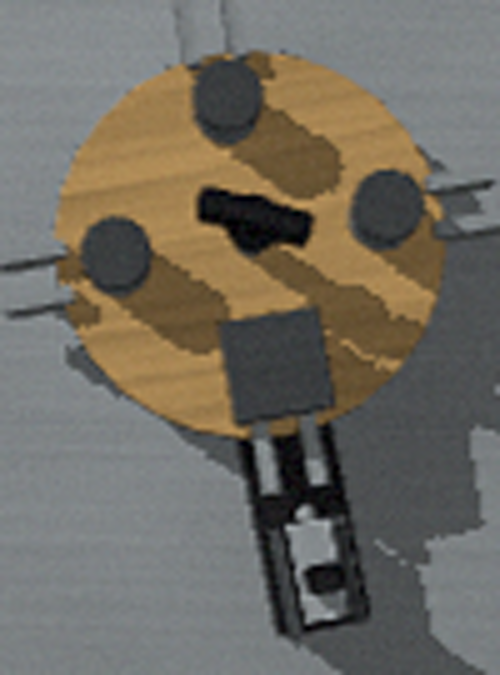

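View pics/t17f.png

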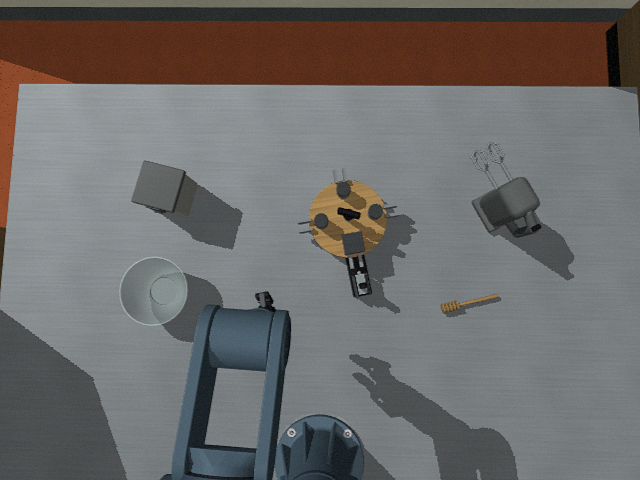

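The final view shows the bolt back (grip top at (325,577), as at the start), the square tin in front (lid (277,365)), the wing turned, and the bystanders at their original pixels. I'll hand it in.

Run:
```python
from plant import manip
print(manip.sign_off(), manip.state()["time"])
```

```text
the job is handed in; nothing more can be done
the job is handed in; nothing more can be done
```

The job is done and handed in, with the arm clear of everything at about 30 s of the 72 s allowed.

1. **Platter:** I gripped the loose wing knob and turned it 98° clockwise, which brought the platter round with the square tin facing the bolt. My first grip closed on a hub at the foot of the wing instead of the wing itself, so I opened, rose 13 mm and gripped the wing. The platter was not moved noticeably by this.
2. **Bolt home:** I slid the bolt about 29.5 mm to a hard stop at about 20 N. The camera then showed its nose between the prongs.
3. **Knob:** With the bolt home, I turned the knob about 107° clockwise. The torque was steady at about 0.2 N m and then climbed to 3 N m, so I took that as the stop.
4. **Bolt back:** I drew the bolt back about 30.5 mm to its rear stop, also at about 19 N.

In the last picture the bolt grip is back at its starting place and the mixer, bowl, canister and dipper have not moved. The square tin faces the bolt, with the platter about 1° off by my fit made before bolting; it looked unchanged at the end. That is within the fork's clearance on the bolt nose, so I left it.

None of the final checks disagreed. Sign-off gives no verdict, and the knob's stop was judged by torque and angle alone.

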